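# Push a stick tester's loaded slide home and close its cover

### The arm

A 6-joint arm with a two-finger parallel gripper is mounted at the origin on a cart in front of the work surface, level with it; the furniture and walls round the work are solid. World frame = base frame: x ahead of the robot, y to its left, z up, the work surface at z = 0. Lengths are in m, angles in degrees, forces in N, time in s.
With the tool pointing down it reaches from about 0.3 to 0.75 m from the base axis. Payload 8.5 kg.
Tool frame: the origin (TCP) lies between the finger pads; the fingertips stand 22 mm ahead of it and the grasp point (between the pads) lies 3 mm ahead of it (env.nose_length is the distance from the TCP to the fingertips, in m); z points along the fingers, x is the direction in which the jaws open and shut, and the axes are right-handed (so a half turn about z gives the same grasp; the last joint's range is limited). The gripper opens to 85 mm and grips with 20 to 120 N. Pads are 22 mm wide; open, the fingers measure 114 mm over their backs; the gripper's body (76 mm by 85 mm) begins 54 mm behind the grasp point. The pads swing forward as they close: fully open they stand 13 mm farther back than shut.
Start: joints at [58.367, 21.807, 74.336, -0, 83.858, -12.336], TCP at [0.182, 0.519, 0.253] pointing down, gripper open.
Joint ranges: [-178.18, 178.18], [-50.72, 133.34], [12.68, 142.11], [-81.47, 261.47], [9.98, 163.14], [-165.26, 165.26]. Speed limits (degrees/s): [136.94, 136.94, 180, 180, 180, 180].

### API

Orientations are given as a 3x3 rotation matrix whose columns are the frame's x, y, z axes.
In Python, from rig import env gives the robot as it stands.
- The arm moves only by the tool arm_command, never from a script. Its argument "steps" is a list of rows, each an object with "delta_pos": the shift along the world's x, y, z in mm, a list of three; "dr": the turn, a rotation vector about the world's x, y, z in degrees, a list of three. In form: [{"delta_pos": [dx, dy, dz], "dr": [wx, wy, wz]}, ...]. A call has 1 to 20 rows; each row shifts and turns the commanded pose from where the row before left it; what a row does not reach is not made up. A row lasts 1/10 s, in which the tool goes at most 50 mm and 8.59 degrees, less where a joint would pass 70% of its speed; a pose out of reach is approached as far as the arm can. A call with a gripper value outside its range is refused whole. "grip" is the opening, from 0 (shut) to 1 (fully open), set as the call begins (left out, the last holds). The fingers move at their own pace and stop on an object; "squeeze" is the grip in N (left out, the last holds). Time passes only in rows, so rows that do not move let the fingers close. It gives the time, the measured TCP pose, the force and the opening at its end, in the units of the state.
- env.observe(): the state, without advancing time (a new reading comes with each control period).
- env.get_image(name): name is "scene" or "top"; returns the picture (420x560x3 uint8, blue, green, red); there is no depth.
- env.get_calibration(name): a dict with "fx", "fy", "cx", "cy" (pixels), "view" (4x4, takes a point from world to camera coordinates). Camera axes: x right, y up, looking along -z (the intrinsics and any distortion apply to the point x, -y, -z); pixel columns grow to the right and rows downward; lengths in m; the calibration is good to about 2 mm. A picture is of the moment at which its call begins. get_calibration takes no time and is no camera call.
- env.close_job(): hands the job in, once; it reports no verdict.
The state is a dict: "time_s": time; "q": joint angles; "qvel": joint speeds; "joint_efforts": joint torques, N m; "position": TCP position; "tool_rot": TCP orientation; "ft_force": force on the tool from outside, world axes, zero at the start; "wrist_torque": the same for the moment, N m; "grip_width": finger opening in m.
Only numpy, scipy, OpenCV 4.12 (cv2) and the standard library are available. Lean on these libraries where they do the work, as an engineer would, in place of code of your own. Each camera call takes 0.05 s, during which the arm holds its last target. There are 200 camera calls.

### The job

The stick tester on the bench has an orange USB stick lying in its slide. With the fingertips, push the slide by its blue tab fully home into the tester, and only then push the yellow-framed cover over and press it flat shut, without slamming it. Push only from outside: on the tab's near face and the cover's outer face, gripping and lifting nothing; leave the stick lying in its nest and the things around the tester where they are. Finish clear of everything.

Things in the scene. Friction and masses are not known exactly. Their poses are not given: they have to be found in the camera images.
- tester: stick tester, fixed to the bench: black base plate 130 x 112 x 14 mm with two grey side rails (top 40 mm above the bench), a grey block across the far end, a metal slide between the rails and a cover hinged on the left rail. Origin: centre of the underside, on the bench. x: the way the slide is pushed (from the tab end to the far end), y: towards the hinge (left) rail, z up. Turned up to 0.3 rad either way.
- carriage (a joint): travel of the slide in m: 0 = out towards the tab end (as at the start), grows as it is pushed along the tester's +x, 0.050 = fully home (a hard stop). It stays where it is left; pushing takes about 2 N, more if fast.
- push_tab (a point): on the outer (-x) face of the slide's blue push tab, in the middle of its width, 59 mm above the bench: push here along the tester's +x. The tab is 8 mm thick (x), 44 mm wide (y), from 16 to 72 mm above the bench. With the slide home this point is at (-71, -14) mm in the tester's x, y; it moves with the slide. Fingers pressing on the tab's back or side edges count as gripping.
- cover (a joint): angle of the cover in rad: 0 = shut flat over the rails (a hard stop), 1.57 = upright, starts leaning outward at 1.62 to 1.85. Stiff hinge: the cover stays at any angle; pushing it near its free edge takes 1 to 3 N.
- cover_hinge (a point): middle of the cover's hinge line, which runs along the tester's x above the left rail, 45 mm above the bench, at (5, 46) mm in the tester's x, y.
- cover_edge (a point): middle of the cover's free edge, 92 mm from the hinge line (y: from edge to hinge, z: out of the outer face). Yellow frame with a clear pane, 100 mm along the hinge, 7 mm thick, outer face 4 mm beyond the hinge line: to the tester's left when open, on top (49 mm above the bench) when shut. Fingers pressing on its inner side count as gripping.
- nest (a point): place of the stick's centre in the white nest on the slide; moves with the slide.
- stick_mid (a point): centre of the orange USB stick, 18 x 53 x 8 mm, lying loose in the nest between white walls; it rides along with the slide.
- screwdriver_red: red screwdriver, 172 mm long, 24 mm thick, lying to the right of the tester; leave it alone. Origin: centre of its underside.
- marker_black: white felt marker with a black cap, 134 mm long, 15 mm thick, lying to the left of the tester; leave it alone. Origin: centre of its underside.
- serial_plug: dark grey connector plug, 34 x 52 x 16 mm, lying near the tester's front left; leave it alone. Origin: centre of its underside.
- mouse: black computer mouse, 110 x 60 x 43 mm, on the left half of the bench; leave it alone. Origin: centre of its underside.
- masking_tape: cream roll of masking tape, 104 mm across, 17 mm high, on the left half of the bench; leave it alone. Origin: centre of its underside.
- solvent_bottle: white squeeze bottle with a red spout, 50 mm across, 170 mm high, standing at the left of the bench; leave it alone. Origin: centre of its underside.
- electrical_tape: black roll of tape, 59 mm across, 19 mm high, near the bench's right front; leave it alone. Origin: centre of its underside.
- usb_stick: the same stick; origin: centre of its underside, y along its length (away from its metal plug)
Not all that is in view belongs to the job. There is more than one size of the usb_stick; the job needs the smallest.

How it is judged:
By the outcome, as a careful person would: the job done as asked, in the order asked, and still so for the second after the job is handed in, with the robot touching nothing.
It also fails if it takes over 48 s, if anything falls off the work surface, if the arm or the gripper's body presses on something with over 40 N, if the wrist force passes 120 N, or if a joint passes its speed limit or range.

## Working session

There is one attempt and no reset: what is moved stays moved. The work goes in short steps, Python scripts to look and compute and a tool call to move; the robot and the scene stay as the last step left them, time stands still between calls to the robot, and variables do not carry over. Pictures are saved under pics/ and viewed, about 8 in all and at most 12, crops included, and the job is handed in when it is done.

Besides the shell and the picture viewer there is one more tool, called after "Request:" by a JSON object that holds its "method" and its "body". arm_command: Moves the arm, as the interface text tells. Its arguments: {"type":"object","properties":{"steps":{"type":"array"},"grip":{"type":"number"},"squeeze":{"type":"number"}},"required":["steps"]}

```bash
mkdir -p pics; python3 - <<'E'
from rig import env
import cv2,numpy as np
np.set_printoptions(precision=4,suppress=True)
for n in("scene","top"):
    cv2.imwrite(f"pics/{n}0.png",env.get_image(n)); c=env.get_calibration(n); print(n,{k:(np.array(v) if k=="view" else v) for k,v in c.items()})
print(env.observe(), env.nose_length)
E
```

```text
scene {'fx': 533.7407048351847, 'fy': 533.7407048351847, 'cx': 280.87031597692055, 'cy': 209.79987104057855, 'view': array([[ 0.5714, -0.8206,  0.0101, -0.2589],
       [ 0.6785,  0.4794,  0.5566, -0.4038],
       [-0.4616, -0.3112,  0.8307, -1.5606],
       [ 0.    ,  0.    ,  0.    ,  1.    ]])}
top {'fx': 456.1004390675887, 'fy': 456.1004390675887, 'cx': 279.65659876811173, 'cy': 208.6928573588189, 'view': array([[-0.0152, -0.9998, -0.0156,  0.0591],
       [ 0.9942, -0.0168,  0.1064, -0.5142],
       [-0.1067, -0.0139,  0.9942, -1.1998],
       [ 0.    ,  0.    ,  0.    ,  1.    ]])}
{'time_s': 0.1, 'q': array([ 58.3655,  21.8372,  74.3779,  -0.0001,  83.8602, -12.3364]), 'qvel': array([ 0.025 , -0.0401, -0.2068,  0.0619,  0.0761, -0.0514]), 'joint_efforts': array([  0.0039, -44.9217, -23.1657,  -0.0002,   0.0037,  -0.    ]), 'position': array([0.1816, 0.5189, 0.2528]), 'tool_rot': array([[ 0.3305,  0.9438, -0.0007],
       [ 0.9438, -0.3305, -0.0011],
       [-0.0013, -0.0003, -1.    ]]), 'ft_force': array([-0.7229,  0.5073,  0.2283]), 'wrist_torque': array([ 0.0068, -0.029 ,  0.0522]), 'grip_width': 0.08543235973530916} 0.022
```

View pics/scene0.png

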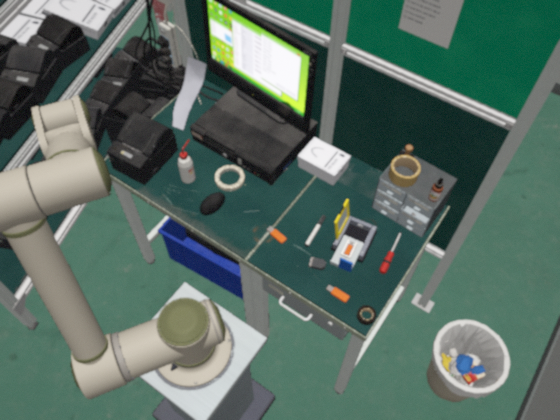

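View pics/top0.png

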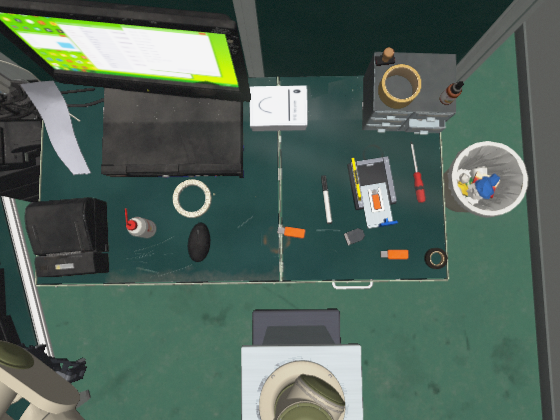

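The scene shows the tester at about (350,242) in the scene view and (375,190) in the top view. There are three orange things: the stick in the slide's nest (top 376,200) and two larger loose ones (top 294,232 and 396,254). By the description, the one in the nest is the right one. I'll check that in a close crop of both views.

```bash
cat > h.py <<'E'
import cv2,numpy as np
from rig import env
def ray(n,u,v):
    c=env.get_calibration(n); V=np.array(c["view"]); R=V[:3,:3]; o=-R.T@V[:3,3]
    d=R.T@np.array([(u-c["cx"])/c["fx"],-(v-c["cy"])/c["fy"],-1]); return o,d
def onz(n,u,v,z):
    o,d=ray(n,u,v); return o+d*(z-o[2])/d[2]
def proj(n,p):
    c=env.get_calibration(n); V=np.array(c["view"]); q=V[:3,:3]@np.asarray(p)+V[:3,3]
    return np.array([c["cx"]+c["fx"]*q[0]/-q[2], c["cy"]-c["fy"]*q[1]/-q[2]])
def tri(a,b):
    (o1,d1),(o2,d2)=a,b; A=np.c_[d1,-d2]; s=np.linalg.lstsq(A,o2-o1,rcond=None)[0]
    return (o1+d1*s[0]+o2+d2*s[1])/2, np.linalg.norm(o1+d1*s[0]-o2-d2*s[1])
E
python3 - <<'E'
from h import *
a=cv2.imread("pics/top0.png")[140:240,335:435]; b=cv2.imread("pics/scene0.png")[190:290,310:410]
cv2.imwrite("pics/crop0.png",cv2.resize(np.hstack([a,b])[:,:],None,fx=4,fy=4,interpolation=cv2.INTER_CUBIC))
for n,im,(r0,c0) in(("top",a,(140,335)),("scene",b,(190,310))):
    hsv=cv2.cvtColor(im,cv2.COLOR_BGR2HSV)
    for nm,lo,hi in(("blue",(100,150,60),(125,255,255)),("yellow",(22,130,90),(35,255,255)),("orange",(5,150,120),(18,255,255))):
        m=cv2.inRange(hsv,lo,hi); k,_,st,ce=cv2.connectedComponentsWithStats(m)
        for i in range(1,k):
            if st[i,4]>12:
                pts=np.argwhere(_==i)[:,::-1].astype(np.float32)+[c0,r0]
                print(n,nm,st[i,4],ce[i]+[c0,r0],cv2.boxPoints(cv2.minAreaRect(pts.astype(np.float32))).round(1).tolist())
E
```

```text
top blue 74 [388.35135135 222.90540541] [[379.0, 220.1999969482422], [396.3999938964844, 217.3000030517578], [397.3999938964844, 223.60000610351562], [380.1000061035156, 226.5]]
top yellow 106 [355.82075472 178.88679245] [[350.79998779296875, 158.0], [353.8999938964844, 157.5], [361.0, 198.8000030517578], [357.8999938964844, 199.39999389648438]]
top orange 82 [376.         201.46341463] [[371.6000061035156, 195.10000610351562], [377.3999938964844, 193.89999389648438], [380.1000061035156, 207.60000610351562], [374.29998779296875, 208.6999969482422]]
scene blue 100 [345.18 265.35] [[338.1000061035156, 267.70001220703125], [341.0, 259.0], [352.70001220703125, 262.8999938964844], [349.79998779296875, 271.6000061035156]]
scene yellow 176 [340.98863636 217.27840909] [[328.0, 233.0], [345.6000061035156, 197.8000030517578], [354.79998779296875, 202.39999389648438], [337.20001220703125, 237.60000610351562]]
scene orange 28 [348.35714286 249.28571429] [[345.20001220703125, 252.60000610351562], [349.0, 245.0], [351.3999938964844, 246.1999969482422], [347.6000061035156, 253.8000030517578]]
```

View pics/crop0.png

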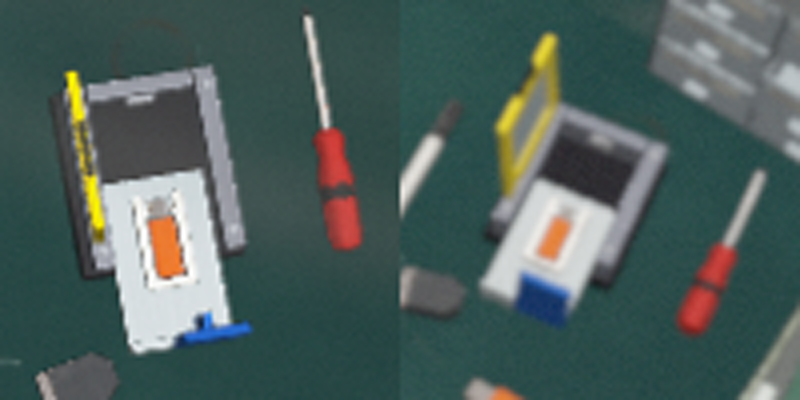

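Crop: the small orange stick lies in the white nest at top (376,201), which is the chosen one. The blue tab is at top (388,223) and scene (345,265). The yellow cover is upright at the left rail. Next I'll fit the tester pose from corners.

```bash
python3 - <<'E'
from h import *
from scipy.optimize import least_squares
np.set_printoptions(precision=4,suppress=True)
T=lambda x,y:(335+(x-1.5)/4,140+(y-1.5)/4); S=lambda x,y:(310+(x-401.5)/4,190+(y-1.5)/4)
obs=[("rr_front",(-65,-56,40),"top",T(243,246)),("rr_back",(65,-56,40),"top",T(212,66)),("base_fl",(-65,56,14),"top",T(85,278)),("base_bl",(65,56,14),"top",T(52,95)),
("tab_l",(-121,8,72),"top",T(178,344)),("tab_r",(-121,-36,72),"top",T(250,331)),
("rr_back",(65,-56,40),"scene",S(667,148)),("rr_front",(-65,-56,40),"scene",S(606,268)),("tabtl",(-121,8,72),"scene",S(522,272)),("tabtr",(-121,-36,72),"scene",S(572,293)),("tabbl",(-121,8,16),"scene",S(516,307)),("tabbr",(-121,-36,16),"scene",S(563,327)),]
L=np.array([o[1] for o in obs])/1000
def W(p,L): 
    c,s=np.cos(p[2]),np.sin(p[2]); return np.c_[p[0]+c*L[:,0]-s*L[:,1],p[1]+s*L[:,0]+c*L[:,1],L[:,2]]
f=lambda p:np.ravel([proj(o[2],w)-o[3] for o,w in zip(obs,W(p,L))])
r=least_squares(f,[.6,-.15,.15],loss="soft_l1"); print(r.x)
for o,e in zip(obs,f(r.x).reshape(-1,2)): print(o[0],o[2],e.round(1))
p=r.x
# each camera separately
for n in("top","scene"):
    g=lambda q:np.ravel([proj(o[2],w)-o[3] for o,w in zip(obs,W(q,L)) if o[2]==n]); print(n,least_squares(g,p,loss="soft_l1").x)
# cover angle: predicted edge mid for angles
for a in(1.6,1.7,1.8,1.9):
    C=[]
    for x in(-45,55):
        y=46-92*np.cos(a)-4*-0; z=45+92*np.sin(a); C.append([x,y,z])
    w=W(p,np.array(C)/1000); print(a,[proj("top",q).round(1) for q in w],[proj("scene",q).round(1) for q in w])
print("tab push pt",W(p,np.array([[-.121,-.014,.059],[-.071,-.014,.059]])))
E
```

```text
[ 0.5842 -0.1977  0.1573]
rr_front top [ 2.2 -0. ]
rr_back top [ 0.3 -2.3]
base_fl top [-1.2  0.3]
base_bl top [-1.9 -0.4]
tab_l top [ 1.3 -0.5]
tab_r top [ 0.1 -0.2]
rr_back scene [ 0.7 -1. ]
rr_front scene [1.8 0.2]
tabtl scene [-1.7  0.5]
tabtr scene [-0.9  0.8]
tabbl scene [-1.9  0.2]
tabbr scene [-0.8  0.7]
top [ 0.5834 -0.1977  0.1447]
scene [ 0.5859 -0.1972  0.1765]
1.6 [array([363.5, 195.6]), array([355.7, 156.2])] [array([337.7, 223.3]), array([349.8, 199.4])]
1.7 [array([359.7, 196.3]), array([352.1, 156.9])] [array([335. , 222.3]), array([347.1, 198.5])]
1.8 [array([356., 197.]), array([348.4, 157.7])] [array([332.2, 221.5]), array([344.4, 197.8])]
1.9 [array([352.3, 197.8]), array([344.7, 158.5])] [array([329.5, 220.9]), array([341.7, 197.2])]
tab push pt [[ 0.4669 -0.2305  0.059 ]
 [ 0.5163 -0.2227  0.059 ]]
```

Request:
{"method": "arm_command", "body": {"steps": [{"delta_pos":[16,-30,0],"dr":[0,0,1.4]},{"delta_pos":[16,-38,0],"dr":[0,0,1.4]},{"delta_pos":[16,-38,0],"dr":[0,0,1.4]},{"delta_pos":[16,-38,0],"dr":[0,0,1.4]},{"delta_pos":[16,-38,0],"dr":[0,0,1.4]},{"delta_pos":[16,-38,0],"dr":[0,0,1.4]},{"delta_pos":[16,-38,0],"dr":[0,0,1.4]},{"delta_pos":[16,-38,0],"dr":[0,0,1.4]},{"delta_pos":[16,-38,0],"dr":[0,0,1.4]},{"delta_pos":[16,-38,0],"dr":[0,0,1.4]},{"delta_pos":[8,-38,0],"dr":[0,0,1.4]},{"delta_pos":[8,-38,0],"dr":[0,0,1.4]},{"delta_pos":[8,-38,0],"dr":[0,0,1.4]},{"delta_pos":[8,-38,0],"dr":[0,0,1.4]},{"delta_pos":[8,-38,0],"dr":[0,0,1.4]},{"delta_pos":[8,-38,0],"dr":[0,0,1.4]},{"delta_pos":[8,-38,0],"dr":[0,0,1.4]},{"delta_pos":[8,-38,0],"dr":[0,0,1.4]},{"delta_pos":[8,-38,0],"dr":[0,0,1.4]},{"delta_pos":[8,-43,0],"dr":[0,0,1.4]}], "grip": 0, "squeeze": 20}}

```text
time_s: 2.1
position: [0.4217, -0.2392, 0.2531]
tool_rot: [[-0.152, 0.988, -0.0], [0.988, 0.152, 0.001], [0.001, -0.0, -1.0]]
ft_force: [1.7, 0.6, -0.2]
grip_width: 0.0002
```

Request:
{"method": "arm_command", "body": {"steps": [{"delta_pos":[0,0,-20],"dr":[0,0,0]},{"delta_pos":[0,0,-30],"dr":[0,0,0]},{"delta_pos":[0,0,-30],"dr":[0,0,0]},{"delta_pos":[0,0,-30],"dr":[0,0,0]},{"delta_pos":[0,0,-30],"dr":[0,0,0]},{"delta_pos":[0,0,-23],"dr":[0,0,0]},{"delta_pos":[0,0,-20],"dr":[0,0,0]},{"delta_pos":[0,0,0],"dr":[0,0,0]}]}}

```text
time_s: 2.9
position: [0.4208, -0.2371, 0.0682]
tool_rot: [[-0.151, 0.988, -0.004], [0.988, 0.151, 0.004], [0.004, -0.003, -1.0]]
ft_force: [-0.3, -0.1, 0.6]
grip_width: -0.0002
```

```bash
python3 - <<'E'
from h import *
a=env.get_image("top"); b=env.get_image("scene")
cv2.imwrite("pics/crop1.png",cv2.resize(np.hstack([a[150:260,330:430],b[190:300,310:410]]),None,fx=4,fy=4,interpolation=cv2.INTER_CUBIC))
o=env.observe();print(o["position"],o["ft_force"])
E
```

```text
[ 0.42182499 -0.23798763  0.07058629] [0.63977554 0.22047001 0.96575525]
```

View pics/crop1.png

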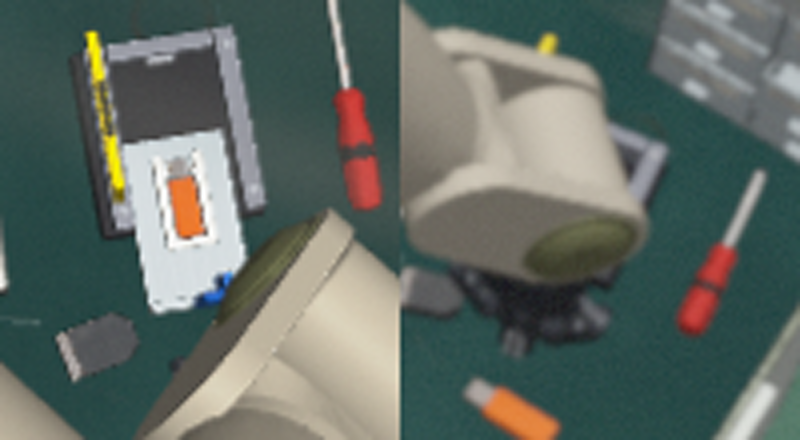

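The gripper stands in front of the blue tab, seen at (215,290) in the top crop, and touches nothing. Now approach and push.

Request:
{"method": "arm_command", "body": {"steps": [{"delta_pos":[9.9,1.6,0],"dr":[0,0,0.4]},{"delta_pos":[9.9,1.6,0],"dr":[0,0,0]},{"delta_pos":[3.95,0.64,0],"dr":[0,0,0]},{"delta_pos":[3.95,0.64,0],"dr":[0,0,0]},{"delta_pos":[3.95,0.64,0],"dr":[0,0,0]},{"delta_pos":[3.95,0.64,0],"dr":[0,0,0]},{"delta_pos":[3.95,0.64,0],"dr":[0,0,0]},{"delta_pos":[3.95,0.64,0],"dr":[0,0,0]},{"delta_pos":[3.95,0.64,0],"dr":[0,0,0]},{"delta_pos":[3.95,0.64,0],"dr":[0,0,0]}]}}

```text
time_s: 4.0
position: [0.4735, -0.2297, 0.0703]
tool_rot: [[-0.158, 0.987, -0.0], [0.987, 0.158, -0.0], [-0.0, -0.0, -1.0]]
ft_force: [-2.4, -1.6, 0.8]
grip_width: -0.0002
```

Request:
{"method": "arm_command", "body": {"steps": [{"delta_pos":[3.95,0.64,0],"dr":[0,0,0]},{"delta_pos":[3.95,0.64,0],"dr":[0,0,0]},{"delta_pos":[3.95,0.64,0],"dr":[0,0,0]},{"delta_pos":[3.95,0.64,0],"dr":[0,0,0]},{"delta_pos":[3.95,0.64,0],"dr":[0,0,0]}]}}

```text
time_s: 4.5
position: [0.4932, -0.2263, 0.0703]
tool_rot: [[-0.158, 0.987, -0.0], [0.987, 0.158, 0.0], [0.0, -0.0, -1.0]]
ft_force: [-1.2, -1.8, 1.0]
grip_width: -0.0001
```

Request:
{"method": "arm_command", "body": {"steps": [{"delta_pos":[2.96,0.48,0],"dr":[0,0,0]},{"delta_pos":[2.96,0.48,0],"dr":[0,0,0]},{"delta_pos":[1.97,0.32,0],"dr":[0,0,0]},{"delta_pos":[0.99,0.16,0],"dr":[0,0,0]}]}}

```text
time_s: 4.9
position: [0.502, -0.2249, 0.0703]
tool_rot: [[-0.158, 0.987, 0.0], [0.987, 0.158, 0.0], [0.0, 0.0, -1.0]]
ft_force: [-1.8, -1.5, -0.6]
grip_width: 0.0003
```

Request:
{"method": "arm_command", "body": {"steps": [{"delta_pos":[0.99,0.16,0],"dr":[0,0,0]},{"delta_pos":[0.99,0.16,0],"dr":[0,0,0]}]}}

```text
time_s: 5.1
position: [0.5036, -0.2246, 0.0703]
tool_rot: [[-0.158, 0.987, -0.0], [0.987, 0.158, 0.0], [0.0, -0.0, -1.0]]
ft_force: [-6.9, -2.9, 2.3]
grip_width: -0.0001
```

Request:
{"method": "arm_command", "body": {"steps": [{"delta_pos":[0.99,0.16,0],"dr":[0,0,0]},{"delta_pos":[0.99,0.16,0],"dr":[0,0,0]}]}}

```text
time_s: 5.3
position: [0.5038, -0.2246, 0.0703]
tool_rot: [[-0.159, 0.987, -0.005], [0.987, 0.159, 0.0], [0.001, -0.005, -1.0]]
ft_force: [-17.3, -6.8, 7.2]
grip_width: 0.0002
```

The slide hit a hard stop at 17 N, within 2 mm of the expected home position. Back off, rise and look.

Request:
{"method": "arm_command", "body": {"steps": [{"delta_pos":[-5,-0.8,0],"dr":[0,0,0]},{"delta_pos":[-15,-2.4,0],"dr":[0,0,0]},{"delta_pos":[-20,-3,0],"dr":[0,0,0]},{"delta_pos":[0,0,20],"dr":[0,0,0]},{"delta_pos":[0,0,40],"dr":[0,0,0]},{"delta_pos":[0,0,40],"dr":[0,0,0]},{"delta_pos":[0,0,40],"dr":[0,0,0]},{"delta_pos":[0,0,40],"dr":[0,0,0]},{"delta_pos":[-40,0,0],"dr":[0,0,0]},{"delta_pos":[-40,0,0],"dr":[0,0,0]}]}}

```text
time_s: 6.3
position: [0.3854, -0.2303, 0.2512]
tool_rot: [[-0.16, 0.987, 0.002], [0.987, 0.16, -0.002], [-0.002, 0.002, -1.0]]
ft_force: [-0.6, -1.3, 0.2]
grip_width: 0.0
```

```bash
python3 - <<'E'
from h import *
a=env.get_image("top"); b=env.get_image("scene")
cv2.imwrite("pics/crop2.png",cv2.resize(np.hstack([a[140:240,325:425],b[180:280,310:410]]),None,fx=4,fy=4,interpolation=cv2.INTER_CUBIC))
o=env.observe();print(o["position"],o["ft_force"])
E
```

```text
[ 0.38293916 -0.22955568  0.25065252] [-0.26496173  0.47241795  0.50528912]
```

View pics/crop2.png

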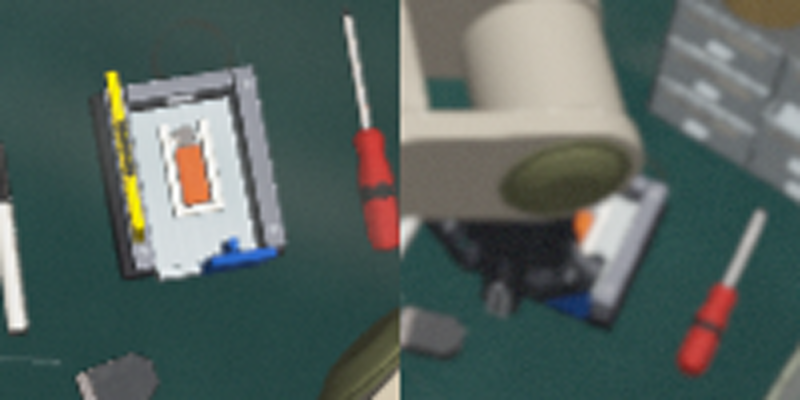

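The slide is home: the tab at (240,255) is against the rails' end, the stick is still in its nest at (193,175), and the cover is still upright. Next I go around to the cover's outer side from above.

Request:
{"method": "arm_command", "body": {"steps": [{"delta_pos":[23,20,0],"dr":[0,0,0]},{"delta_pos":[23,20,0],"dr":[0,0,0]},{"delta_pos":[23,20,0],"dr":[0,0,0]},{"delta_pos":[23,20,0],"dr":[0,0,0]},{"delta_pos":[23,20,0],"dr":[0,0,0]},{"delta_pos":[23,20,0],"dr":[0,0,0]},{"delta_pos":[23,20,0],"dr":[0,0,0]},{"delta_pos":[23,16,0],"dr":[0,0,0]},{"delta_pos":[0,0,-24],"dr":[0,0,0]},{"delta_pos":[0,0,-30],"dr":[0,0,0]},{"delta_pos":[0,0,-30],"dr":[0,0,0]},{"delta_pos":[0,0,-30],"dr":[0,0,0]},{"delta_pos":[0,0,0],"dr":[0,0,0]}]}}

```text
time_s: 7.7
position: [0.5685, -0.0736, 0.1327]
tool_rot: [[-0.158, 0.987, -0.007], [0.987, 0.158, 0.003], [0.004, -0.006, -1.0]]
ft_force: [-0.3, -0.6, -0.9]
grip_width: -0.0
```

```bash
cat > cov.py <<'E'
from h import *
P=np.array([.5826,-.1977]);a=.159;R=np.array([[np.cos(a),-np.sin(a)],[np.sin(a),np.cos(a)]])
def tgt(th,r,w=.0145,x=.005):
    y=.046-r*np.cos(th)+.004*np.sin(th)+w; z=.045+r*np.sin(th)+.004*np.cos(th)+.022
    return np.r_[P+R@[x,y],z]
E
python3 - <<'E'
from cov import *
np.set_printoptions(precision=1,suppress=True)
o=env.observe();p=o["position"];print(p*1e3,"local",R.T@(p[:2]-P)*1e3,o["ft_force"])
prev=p
for th,r in[(1.7,.072),(1.57,.072),(1.4,.073),(1.2,.075),(1.0,.077),(.8,.079),(.6,.081),(.4,.082),(.2,.083),(.1,.083),(.03,.083),(0,.083)]:
    t=tgt(th,r);print(th,t*1e3,(t-prev)*1e3);prev=t
cv2.imwrite("pics/crop3.png",cv2.resize(np.hstack([env.get_image("top")[130:230,310:410],env.get_image("scene")[170:270,300:400]]),None,fx=4,fy=4,interpolation=cv2.INTER_CUBIC))
E
```

```text
[568.5 -73.6 132.7] local [  5.8 124.8] [-0.3 -0.6 -0.9]
1.7 [ 575.9 -124.1  137.9] [  7.3 -50.5   5.2]
1.57 [ 577.3 -133.3  139. ] [ 1.5 -9.2  1.1]
1.4 [ 579.3 -145.5  139.6] [  2.  -12.3   0.6]
1.2 [ 581.7 -160.3  138.4] [  2.4 -14.8  -1.3]
1.0 [ 584.  -174.9  134. ] [  2.3 -14.6  -4.4]
0.8 [ 586.2 -188.7  126.5] [  2.2 -13.8  -7.5]
0.6 [ 588.2 -201.   116. ] [  2.  -12.3 -10.4]
0.4 [ 589.7 -210.2  102.6] [  1.5  -9.3 -13.4]
0.2 [ 590.7 -216.7   87.4] [  1.   -6.5 -15.2]
0.1 [ 591.  -218.3   79.3] [ 0.3 -1.6 -8.1]
0.03 [ 591.1 -219.    73.5] [ 0.1 -0.6 -5.8]
0 [ 591.1 -219.1   71. ] [ 0.  -0.2 -2.5]
```

View pics/crop3.png

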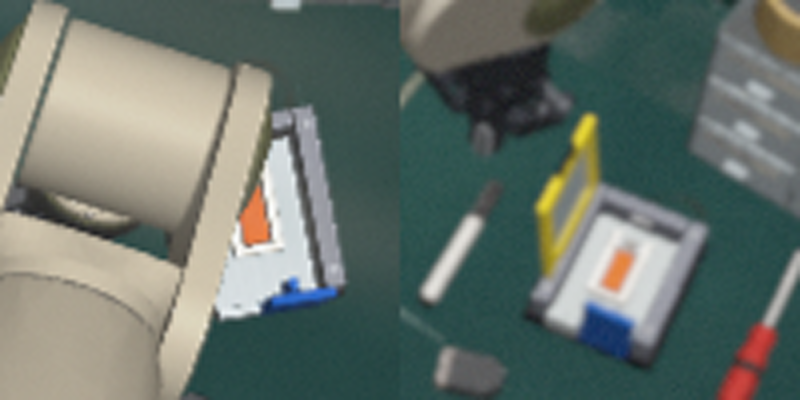

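The fingers stand left of the cover's outer face (scene crop: fingertips at 485,140, cover at 570,195). The slide is home and the stick is in its nest. Now push the cover over slowly.

Request:
{"method": "arm_command", "body": {"steps": [{"delta_pos":[1.2,-8,0],"dr":[0,0,0]},{"delta_pos":[1.2,-8,0],"dr":[0,0,0]},{"delta_pos":[1.2,-8,0],"dr":[0,0,0]},{"delta_pos":[0.6,-4,0],"dr":[0,0,0]},{"delta_pos":[0.6,-4,0],"dr":[0,0,0]},{"delta_pos":[0.6,-4,0],"dr":[0,0,0]},{"delta_pos":[0.6,-4,0],"dr":[0,0,0]},{"delta_pos":[0.6,-4,0.5],"dr":[0,0,0]},{"delta_pos":[0.6,-4,0.5],"dr":[0,0,0]},{"delta_pos":[0.6,-4,0.5],"dr":[0,0,0]},{"delta_pos":[0.6,-4,0.5],"dr":[0,0,0]},{"delta_pos":[0.6,-4,0],"dr":[0,0,0]}]}}

```text
time_s: 9.0
position: [0.5788, -0.1347, 0.1385]
tool_rot: [[-0.158, 0.987, 0.0], [0.987, 0.158, 0.0], [0.0, 0.0, -1.0]]
ft_force: [0.6, 1.3, 1.3]
grip_width: -0.0002
```

Request:
{"method": "arm_command", "body": {"steps": [{"delta_pos":[0.6,-4,0.2],"dr":[0,0,0]},{"delta_pos":[0.6,-4,0.2],"dr":[0,0,0]},{"delta_pos":[0.6,-4,0.2],"dr":[0,0,0]}]}}

```text
time_s: 9.3
position: [0.5805, -0.1468, 0.1387]
tool_rot: [[-0.158, 0.987, -0.0], [0.987, 0.158, 0.0], [0.0, -0.0, -1.0]]
ft_force: [-0.7, 1.3, -0.6]
grip_width: -0.0002
```

Request:
{"method": "arm_command", "body": {"steps": [{"delta_pos":[0.6,-4,0],"dr":[0,0,0]},{"delta_pos":[0.6,-4,-0.2],"dr":[0,0,0]},{"delta_pos":[0.6,-4,-0.4],"dr":[0,0,0]},{"delta_pos":[0.6,-4,-0.8],"dr":[0,0,0]},{"delta_pos":[0.6,-4,-0.9],"dr":[0,0,0]},{"delta_pos":[0.6,-4,-1.1],"dr":[0,0,0]},{"delta_pos":[0.6,-4,-1.3],"dr":[0,0,0]}]}}

```text
time_s: 10.0
position: [0.5848, -0.1749, 0.1342]
tool_rot: [[-0.158, 0.987, 0.0], [0.987, 0.158, -0.0], [-0.0, 0.0, -1.0]]
ft_force: [-0.0, 0.7, -0.3]
grip_width: -0.0
```

Request:
{"method": "arm_command", "body": {"steps": [{"delta_pos":[0.6,-3.5,-1.8],"dr":[0,0,0]},{"delta_pos":[0.6,-3.5,-1.8],"dr":[0,0,0]},{"delta_pos":[0.6,-3.5,-2],"dr":[0,0,0]},{"delta_pos":[0.5,-3.3,-2],"dr":[0,0,0]},{"delta_pos":[0.5,-3.1,-2.6],"dr":[0,0,0]},{"delta_pos":[0.5,-3.1,-2.6],"dr":[0,0,0]},{"delta_pos":[0.5,-3.1,-2.6],"dr":[0,0,0]},{"delta_pos":[0.5,-3.0,-2.6],"dr":[0,0,0]}]}}

```text
time_s: 10.8
position: [0.589, -0.2008, 0.1159]
tool_rot: [[-0.158, 0.987, -0.0], [0.987, 0.158, 0.0], [0.0, -0.0, -1.0]]
ft_force: [-1.2, 0.8, -0.3]
grip_width: -0.0002
```

```bash
python3 - <<'E'
from cov import *
o=env.observe();p=o["position"];print(p*1e3,"local",R.T@(p[:2]-P)*1e3,o["ft_force"])
cv2.imwrite("pics/crop4.png",cv2.resize(env.get_image("scene")[170:270,300:400],None,fx=5,fy=5,interpolation=cv2.INTER_CUBIC))
E
```

```text
[ 589.02408423 -200.78263637  115.8782513 ] local [ 5.85497494 -4.06088337] [-1.23821386  0.76192756 -0.27569498]
```

View pics/crop4.png

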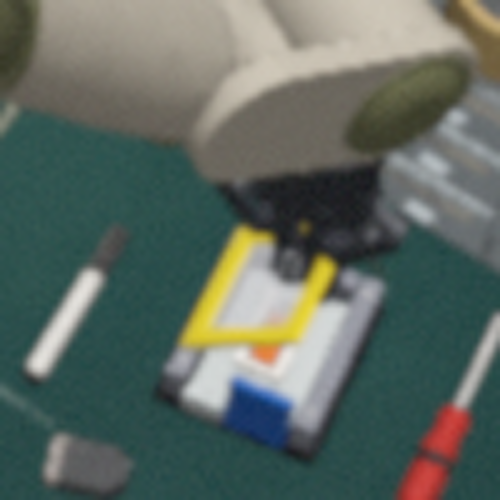

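The cover follows (yellow frame at about 0.6 rad; fingertips on its outer face at 295,262). Continue slowly down.

Request:
{"method": "arm_command", "body": {"steps": [{"delta_pos":[0.4,-2.4,-3.2],"dr":[0,0,0]},{"delta_pos":[0.4,-2.4,-3.3],"dr":[0,0,0]},{"delta_pos":[0.4,-2.3,-3.4],"dr":[0,0,0]},{"delta_pos":[0.3,-2.2,-3.5],"dr":[0,0,0]},{"delta_pos":[0.3,-1.4,-3],"dr":[0,0,0]},{"delta_pos":[0.2,-1.3,-3],"dr":[0,0,0]},{"delta_pos":[0.2,-1.3,-3],"dr":[0,0,0]},{"delta_pos":[0.2,-1.3,-3],"dr":[0,0,0]},{"delta_pos":[0.2,-1.2,-3],"dr":[0,0,0]}]}}

```text
time_s: 11.75
position: [0.5916, -0.2163, 0.0875]
tool_rot: [[-0.158, 0.987, -0.0], [0.987, 0.158, 0.0], [0.0, -0.0, -1.0]]
ft_force: [0.1, -0.0, 0.6]
grip_width: 0.0002
```

Request:
{"method": "arm_command", "body": {"steps": [{"delta_pos":[0.1,-0.5,-2],"dr":[0,0,0]},{"delta_pos":[0.1,-0.5,-2],"dr":[0,0,0]},{"delta_pos":[0,-0.4,-2],"dr":[0,0,0]},{"delta_pos":[0,-0.4,-2],"dr":[0,0,0]},{"delta_pos":[0,-0.3,-1.5],"dr":[0,0,0]},{"delta_pos":[0,-0.2,-1.5],"dr":[0,0,0]},{"delta_pos":[0,0,-1],"dr":[0,0,0]},{"delta_pos":[0,0,-1],"dr":[0,0,0]}]}}

```text
time_s: 12.55
position: [0.5919, -0.2188, 0.0748]
tool_rot: [[-0.158, 0.987, 0.0], [0.987, 0.158, -0.0], [-0.0, 0.0, -1.0]]
ft_force: [0.7, -1.1, 0.2]
grip_width: 0.0003
```

Request:
{"method": "arm_command", "body": {"steps": [{"delta_pos":[0,0,-1],"dr":[0,0,0]},{"delta_pos":[0,0,-1],"dr":[0,0,0]}]}}

```text
time_s: 12.75
position: [0.5919, -0.2188, 0.0728]
tool_rot: [[-0.158, 0.987, 0.0], [0.987, 0.158, -0.0], [-0.0, 0.0, -1.0]]
ft_force: [-0.0, -0.6, -0.2]
grip_width: -0.0002
```

Request:
{"method": "arm_command", "body": {"steps": [{"delta_pos":[0,0,-1],"dr":[0,0,0]},{"delta_pos":[0,0,-1],"dr":[0,0,0]}]}}

```text
time_s: 12.95
position: [0.5919, -0.2188, 0.0709]
tool_rot: [[-0.158, 0.987, 0.0], [0.987, 0.158, -0.0], [-0.0, 0.0, -1.0]]
ft_force: [-2.9, 1.4, 10.6]
grip_width: -0.0003
```

Request:
{"method": "arm_command", "body": {"steps": [{"delta_pos":[0,0,-0.5],"dr":[0,0,0]},{"delta_pos":[0,0,-0.5],"dr":[0,0,0]}]}}

```text
time_s: 13.15
position: [0.5919, -0.2188, 0.0709]
tool_rot: [[-0.158, 0.987, 0.001], [0.987, 0.158, -0.001], [-0.001, 0.0, -1.0]]
ft_force: [-3.7, 1.6, 11.4]
grip_width: 0.0001
```

Hard stop at TCP z = 70.9 mm with 11 N, where I expected 71.0. Lift straight off, move clear and check.

Request:
{"method": "arm_command", "body": {"steps": [{"delta_pos":[0,0,0],"dr":[0,0,0]},{"delta_pos":[0,0,3],"dr":[0,0,0]},{"delta_pos":[0,0,10],"dr":[0,0,0]},{"delta_pos":[0,0,30],"dr":[0,0,0]},{"delta_pos":[0,0,40],"dr":[0,0,0]},{"delta_pos":[0,0,40],"dr":[0,0,0]},{"delta_pos":[0,0,40],"dr":[0,0,0]},{"delta_pos":[0,0,20],"dr":[0,0,0]},{"delta_pos":[-25,25,0],"dr":[0,0,0]},{"delta_pos":[-25,30,0],"dr":[0,0,0]},{"delta_pos":[-25,30,0],"dr":[0,0,0]},{"delta_pos":[-25,30,0],"dr":[0,0,0]},{"delta_pos":[-25,30,0],"dr":[0,0,0]},{"delta_pos":[-25,30,0],"dr":[0,0,0]},{"delta_pos":[-25,30,0],"dr":[0,0,0]},{"delta_pos":[0,30,0],"dr":[0,0,0]},{"delta_pos":[0,30,0],"dr":[0,0,0]},{"delta_pos":[0,30,0],"dr":[0,0,0]},{"delta_pos":[0,0,0],"dr":[0,0,0]}]}}

```text
time_s: 15.05
position: [0.4163, 0.0787, 0.2534]
tool_rot: [[-0.162, 0.987, 0.001], [0.987, 0.162, 0.001], [0.001, 0.001, -1.0]]
ft_force: [0.4, 0.0, -0.1]
grip_width: 0.0002
```

```bash
python3 - <<'E'
from cov import *
o=env.observe();print(o["time_s"],o["position"],o["ft_force"],o["qvel"])
a=env.get_image("top");b=env.get_image("scene")
cv2.imwrite("pics/crop5.png",cv2.resize(np.hstack([a[150:250,320:420],b[185:285,300:400]]),None,fx=4,fy=4,interpolation=cv2.INTER_CUBIC))
for l in[(-.045,-.046,.049),(.055,-.046,.049),(-.045,.046,.049),(-.071,-.036,.072)]:
    w=np.r_[P+R@l[:2],l[2]];print(l,((proj("top",w)-[320,150])*4).round(),((proj("scene",w)-[300,185])*4+[400,0]).round())
# moved things?
for n,i in(("top",a),("scene",b)):
    d=cv2.absdiff(i,cv2.imread(f"pics/{n}0.png")).max(2); m=(cv2.medianBlur(d,5)>40).astype(np.uint8)
    k,_,st,_c=cv2.connectedComponentsWithStats(m); print(n,[s.tolist() for s in st[1:] if s[4]>25])
E
```

```text
15.05 [0.41631    0.07873012 0.25338879] [ 0.40088716  0.02447082 -0.08497569] [-3.74429968  0.08963474  0.34345119 -1.06471163 -0.39556233 -3.66668957]
(-0.045, -0.046, 0.049) [293. 178.] [649. 258.]
(0.055, -0.046, 0.049) [263.  32.] [693. 163.]
(-0.045, 0.046, 0.049) [156. 202.] [542. 215.]
(-0.071, -0.036, 0.072) [294. 215.] [630. 265.]
top [[352, 159, 44, 70, 1920], [177, 209, 126, 211, 14231], [0, 344, 86, 76, 3826], [298, 374, 42, 23, 319], [293, 385, 35, 25, 384], [277, 397, 10, 16, 95], [342, 408, 7, 12, 69]]
scene [[0, 96, 275, 300, 26212], [55, 103, 12, 13, 53], [0, 173, 12, 17, 52], [264, 176, 9, 8, 36], [105, 178, 7, 15, 69], [142, 195, 21, 14, 196], [330, 198, 44, 69, 1561], [107, 215, 7, 5, 26], [111, 240, 4, 8, 26], [202, 299, 24, 34, 250], [183, 335, 24, 25, 243], [194, 334, 30, 36, 262], [165, 345, 11, 12, 72]]
```

View pics/crop5.png

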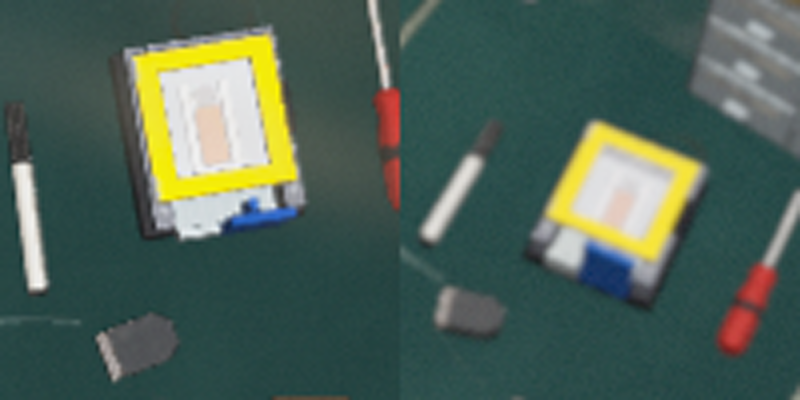

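The cover lies flat over the rails with its corners where predicted. The tab is home, the stick is visible in its nest under the pane, and the marker, plug and screwdriver show no change. Hand in.

```bash
python3 -c "
from rig import env
env.close_job(); print(env.observe()['time_s'])"
```

```text
the job is handed in; nothing more can be done
the job is handed in; nothing more can be done
```

The job is done and handed in at about 15 s. With the fingers shut, I pushed the slide by the near face of its blue tab to a hard stop. I then swung the yellow cover over slowly from its outer face and pressed it flat.

- **Slide:** it stopped hard at about 17 N, within 2 mm of the predicted home position.
- **Cover:** it stopped hard at 11 N with the fingertips 48.9 mm above the bench, against 49 mm expected for a shut cover.
- **Last pictures:** the cover lies flat, the tab is home and the stick is in its nest under the pane. Compared with the start, only the tester and the arm had changed in either view; the parts hidden behind the arm could not be compared. The gripper is clear, with no force reading on it.
- **Disagreements:** the first corner fit of the tester was off by 1 to 2 pixels, and its yaw differed by 0.03 rad between the two cameras. I shifted its position by about 2 mm using the slide's stop, and nothing failed because of it.

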